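# Proof-pull two glued studs and reject the failed one

## Robot

A 6-joint arm with a two-finger parallel gripper is mounted at the origin on a cart in front of the work surface, level with it; the furniture and walls round the work are solid. World frame = base frame: x ahead of the robot, y to its left, z up, the work surface at z = 0. Lengths are in mm, angles in rad, forces in N, time in s.
With the tool pointing down it reaches from about 350 to 875 mm from the base axis. Payload 4.2 kg.
Tool frame: the origin (TCP) lies midway between the tips of the shut fingers; the grasp point (between the pads) lies 19 mm behind it (tcp_to_grasp is the distance from the TCP to the grasp point, in mm); z points along the fingers, y is the line along which they close (so a half turn about z gives the same grasp; the last joint's range is limited). The gripper opens to 85 mm and grips with 20 to 120 N. Pads are 22 mm wide; open, the fingers measure 114 mm over their backs; the gripper's body (76 mm by 85 mm) begins 54 mm behind the grasp point. The pads swing forward as they close: fully open they stand 13 mm farther back than shut.
Start: joints at [-0.928, 0.385, 0.008, 0, -1.194, -0.259], TCP at [234.043, -579.503, 231.312] pointing down, gripper open.
Joint ranges: [-3.14, 3.14], [-1.21, 2.06], [-1.07, 1.41], [-3.16, 2.05], [-2.99, -0.16], [-3.1, 3.1]. Speed limits (rad/s): [2.79, 2.79, 3.14, 3.14, 3.14, 3.14].

## Interface

Orientations are given as a unit quaternion [x, y, z, w].
In Python, from bench import read_state, get_image, job_done, tcp_to_grasp gives the robot as it stands.
- The arm moves only by the tool jog_arm, never from a script. Its argument "plan" is a list of rows, each a list of 3 entries, a list of its own where there are three numbers: the finger opening in mm, from 0 to 85.4, then the shift along the tool's x, y, z as a fraction of full scale, then the turn, a rotation vector about the tool's x, y, z as a fraction of full scale. A call has 1 to 10 rows; each row is the pose to reach, as a shift and turn from the pose commanded when the call began, along the tool's axes at that moment; what a row does not reach only later rows make up. Full scale, the value 1, is 0.1 m for a shift and 60 degrees for a turn. A row lasts 1/8 s, in which the tool goes at most 62.5 mm and 10.7 degrees, less where a joint would pass 70% of its speed; a pose out of reach is approached as far as the arm can. A call with a number of a shift or a turn outside -1 to 1 is refused whole. A call with a gripper value outside its range is refused whole. The fingers move at their own pace and stop on an object; the grip force is fixed at half the most. Time passes only in rows, so rows that repeat a pose let the fingers close. It gives the time, the measured TCP pose, the force, the opening and the grip force at its end, in the units of the state.
- read_state(): the state, without advancing time (a new reading comes with each control period).
- get_image(name): name is "side" or "top" or "wrist"; returns a dict with "img" (480x640x3 uint8, red, green, blue), "range_z" (480x640 float32, mm along the optical axis (not along the pixel's ray), 0 where there is no reading), "intrinsics" (3x3 intrinsics, pixels), "distortion" ([k1, k2, p1, p2, k3] as OpenCV has them; the pictures are not rectified), "extrinsics" (4x4, takes a point from camera to world coordinates); the wrist camera has in their place "tool_from_camera" (4x4, takes a point from camera to tool coordinates, whose origin is the TCP and whose axes are the flange's). Camera axes: x right, y down, z forward; pixel columns grow to the right and rows downward; lengths in mm; the calibration is good to about 2 mm. A picture is of the moment at which its call begins: read the wrist's pose just before it.
- job_done(): hands the job in; it is judged then, once.
The state is a dict: "clock": time; "joints": joint angles; "joint_vel": joint speeds; "joint_efforts": joint torques, N m; "position": TCP position; "ee_rot": TCP orientation; "contact_force": force on the tool from outside, world axes, zero at the start; "wrist_torque": the same for the moment, N m; "gripper_width": finger opening in mm; "grasp_force": force on a finger pad.
Only numpy, scipy, OpenCV 4.12 (cv2) and the standard library are available. Lean on these libraries where they do the work, as an engineer would, in place of code of your own. Each camera call takes 0.05 s, during which the arm holds its last target. There are 200 camera calls.

## Task

Proof-test the two glued-in brass studs: take each by its black knob and pull it gently straight up, building the pull up to 15 N and keeping it there, within 3 N, for two seconds, and never go to 25 N. A stud that holds stays in its block; put the one that pulls out into the large red tray, and let go of everything. Do not disturb the multimeter, the weight, the side cutters or the block of vials.

Things in the scene. Friction and masses are not known exactly. Their poses are not given: they have to be found in the camera images.
- block_1: aluminium block 70 x 70 mm, 30 mm high, screwed down to the bench, that carries one stud in its middle; origin at the centre of its underside, axes along its edges, z up
- block_2: aluminium block 70 x 70 mm, 30 mm high, screwed down to the bench, that carries one stud in its middle; origin at the centre of its underside, axes along its edges, z up
- stud_1: brass stud glued into block_1: collar 30 mm across, 4 mm thick, shank 18 mm thick going 24 mm down into the block, steel neck above into its knob. Origin on its axis at the underside of the collar, z up; it starts on the block's top face. Sound glue: it rises 0.125 mm per newton of pull and springs back. Failed glue: it draws out, rubbing with 4 to 8 N over the shank, and can be carried off by its knob.
- stud_2: brass stud glued into block_2: collar 30 mm across, 4 mm thick, shank 18 mm thick going 24 mm down into the block, steel neck above into its knob. Origin on its axis at the underside of the collar, z up; it starts on the block's top face. Sound glue: it rises 0.125 mm per newton of pull and springs back. Failed glue: it draws out, rubbing with 4 to 8 N over the shank, and can be carried off by its knob.
- knob_1: black ribbed round knob, 26 mm across, 36 mm tall, on the neck of stud_1; origin at its centre. It has end float on the neck: it first rises freely (about 1.5 N of drag) by an unknown 0 to 6 mm before it meets its stop and really pulls on the stud. Its centre is 34 mm above the collar's underside at the bottom of the float, 40 mm at the top.
- knob_2: black ribbed round knob, 26 mm across, 36 mm tall, on the neck of stud_2; origin at its centre. It has end float on the neck: it first rises freely (about 1.5 N of drag) by an unknown 0 to 6 mm before it meets its stop and really pulls on the stud. Its centre is 34 mm above the collar's underside at the bottom of the float, 40 mm at the top.
- red_tray: red open reject tray, 221 x 311 mm (x, y), walls 48 mm high, about 160 x 230 mm of flat floor 8 mm above the bench; does not move; origin at the centre of its underside
- multimeter: bystander: dark green multimeter 150 x 78 x 43 mm lying on its back; origin at the centre of its underside
- steel_weight: bystander: square pale steel weight with a small knob, 40 x 40 x 49 mm; origin at the centre of its underside
- side_cutters: bystander: side cutters with red grips, 127 x 46 x 12 mm, lying flat; origin at the centre of the underside
- vial_nest: bystander: aluminium block 52 x 90 mm with purple-capped vials in it, 48 mm high; origin at the centre of its underside

How it is judged (in metres and radians):
On the way:
1. the sound stud is pulled with 12 to 18 N (drawn up 1.5 to 2.25 mm) for 1.2 s without a break (z of stud_1 in the frame of block_1 between 0.0315 and 0.03225 m), for 1.2 s.
At the end, for the whole second after the job is handed in: The stud whose glue failed lies or stands at rest in the red tray (its collar within 100 mm and 145 mm of the tray's middle along the tray's sides and less than 50 mm above the tray's underside); the sound stud is in its block, unloaded, within 0.5 mm of its starting height (x of stud_2 in the frame of red_tray between -0.1 and 0.1 m and y of stud_2 in the frame of red_tray between -0.145 and 0.145 m and z of stud_2 in the frame of red_tray below 0.05 m and linear speed of stud_2 below 0.02 m/s and z of stud_1 in the frame of block_1 between 0.0295 and 0.0305 m); the robot touches nothing.
It fails at once if the sound stud is pulled with 25 N or more (drawn up over 3.13 mm) (z of stud_1 in the frame of block_1 above 0.033125 m).
It fails at once if the multimeter is moved more than 15 mm (distance of multimeter from where it was at the start of the episode above 0.015 m).
It fails at once if the steel weight is moved more than 15 mm (distance of steel_weight from where it was at the start of the episode above 0.015 m).
It fails at once if the side cutters is moved more than 15 mm (distance of side_cutters from where it was at the start of the episode above 0.015 m).
It fails at once if the vial nest is moved more than 15 mm (distance of vial_nest from where it was at the start of the episode above 0.015 m).
It also fails if it takes over 72 s, if anything falls off the work surface, if the arm or the gripper's body presses on something with over 40 N, if the wrist force passes 120 N, or if a joint passes its speed limit or range.

## Working session

There is one attempt and no reset: what is moved stays moved. The work goes in short steps, Python scripts to look and compute and a tool call to move; the robot and the scene stay as the last step left them, time stands still between calls to the robot, and variables do not carry over. Pictures are saved under pics/ and viewed, at most 10 in all, crops included, and the job is handed in when it is done.

Besides the shell and the picture viewer there is one more tool, called in YAML: its name, and indented under it one key for each argument. jog_arm: Moves the arm, as the interface text tells. Its arguments: {"type":"object","properties":{"plan":{"type":"array"}},"required":["plan"]}

```bash
ls; mkdir -p pics
cat > h.py <<'E'
import numpy as np, cv2
from bench import *
def pix2w(d,u,v,z=None,T=None):
    T=np.array(d["extrinsics"]) if T is None else T
    p=cv2.undistortPoints(np.array([[[u,v]]],float),np.array(d["intrinsics"]),np.array(d["distortion"]))[0,0]
    r=np.array([p[0],p[1],1.])
    if z is None: s=d["range_z"][int(round(v)),int(round(u))]
    else: s=(z-T[2,3])/(T[:3,:3]@r)[2]
    return T[:3,:3]@(r*s)+T[:3,3]
E
python3 - <<'E'
from h import *
import pickle
print(read_state(), tcp_to_grasp)
for n in("top","side"):
    d=get_image(n); pickle.dump(d,open(n+".pkl","wb")); cv2.imwrite(f"pics/{n}0.png",d["img"][:,:,::-1])
    print(np.array(d["extrinsics"]).round(2))
E
```

```text
pics
{'clock': 0.0, 'joints': array([-9.28386661e-01,  3.85592651e-01,  6.59252405e-03, -5.18581835e-04,
       -1.19400554e+00, -2.58625739e-01]), 'joint_vel': array([-0.00020758,  0.00069864, -0.00015333, -0.00213659, -0.00077235,
        0.00110805]), 'joint_efforts': array([ 1.13143960e-03, -3.92290413e+01,  1.88405871e+01,  4.18619290e+00,
       -4.59891802e-03,  3.94524392e-06]), 'position': array([ 233.82842143, -578.96318245,  230.18386746]), 'ee_rot': array([-1.90622436e-01,  9.81662777e-01,  1.09938677e-03, -2.64058933e-04]), 'contact_force': array([-1.17017944,  0.26974329, -0.88628424]), 'wrist_torque': array([ 0.03004274, -0.04458887,  0.01348932]), 'grasp_force': 0.0, 'gripper_width': 85.3318258315291} 18.700000000000003
[[-6.00000e-02 -9.80000e-01  2.00000e-01  3.37750e+02]
 [-1.00000e+00  6.00000e-02 -1.00000e-02  8.81100e+01]
 [-1.00000e-02 -2.00000e-01 -9.80000e-01  1.07395e+03]
 [ 0.00000e+00  0.00000e+00  0.00000e+00  1.00000e+00]]
[[-9.90000e-01 -5.00000e-02  1.30000e-01  3.99700e+02]
 [-1.40000e-01  3.50000e-01 -9.30000e-01  1.09108e+03]
 [ 1.00000e-02 -9.40000e-01 -3.50000e-01  4.67610e+02]
 [ 0.00000e+00  0.00000e+00  0.00000e+00  1.00000e+00]]
```

View pics/top0.png

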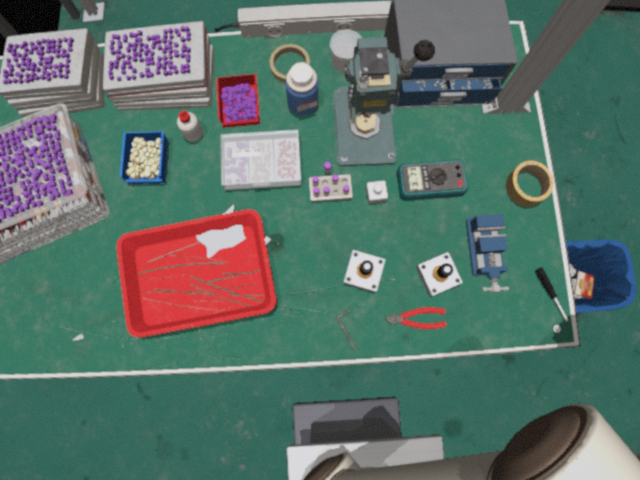

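View pics/side0.png

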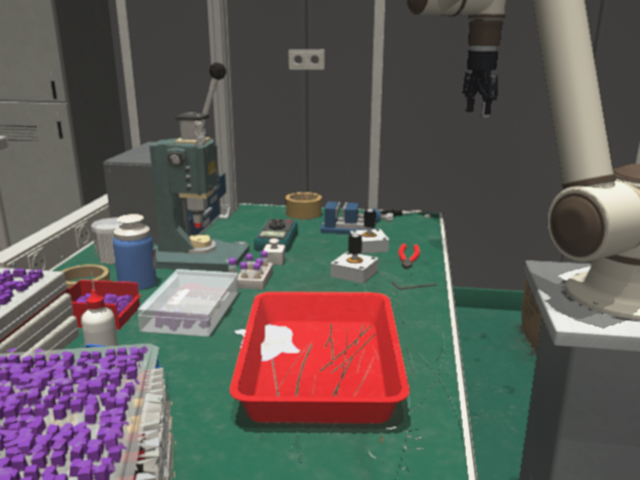

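The top view shows block A at about (365,270), block B at about (440,274) and the tray at about (197,272). The cutters lie at (418,318). I'll enlarge the blocks.

Run:
```python
from h import *
import pickle
d=pickle.load(open("top.pkl","rb"))
c=d["img"][240:320,330:470,::-1]; cv2.imwrite("pics/crop.png",cv2.resize(c,None,fx=5.5,fy=5.5,interpolation=cv2.INTER_CUBIC))
for u,v in [(366,268),(444,271),(368,262),(446,265),(350,275),(440,285),(197,290),(122,240),(270,300)]: print(u,v,pix2w(d,u,v).round(1))
for x,n in((366,'A'),(444,'B')):
    z=np.array([[pix2w(d,u,v) for u in range(x-14,x+15)] for v in range(252,285)]).reshape(-1,3)
    k=z[(z[:,2]>72)&(z[:,2]<100)]; print(n,len(k),np.median(k,0),k.min(0),k.max(0))
    print((k[k[:,2]>k[:,2].max()-6]).mean(0), (k[k[:,2]>k[:,2].max()-6][:,:2].min(0)+k[k[:,2]>k[:,2].max()-6][:,:2].max(0))/2)
```

```text
366 268 [494.1 -20.5  82.2]
444 271 [ 478.1 -174.8   83.4]
368 262 [505.4 -25.2  84.4]
446 265 [ 489.6 -179.7   85.2]
350 275 [489.8   8.   29.6]
440 285 [ 457.  -177.6   29.1]
197 290 [481.9 334.6  -4.1]
122 240 [590.3 483.1  44.8]
270 300 [446.5 174.8  43.3]
A 149 [497.59551164 -22.35781119  81.05938046] [484.89999911 -35.10946821  72.14363883] [511.29924843  -9.39627207  86.44956465]
[498.52389392 -23.30646085  82.26296709] [497.97918521 -22.81423231]
B 150 [ 480.06380825 -177.94784209   84.86224398] [ 467.23630047 -191.28380066   72.15297842] [ 494.21842931 -167.42802989   91.84110544]
[ 482.71397598 -178.82161765   87.17209826] [ 482.15116789 -179.4668098 ]
```

View pics/crop.png

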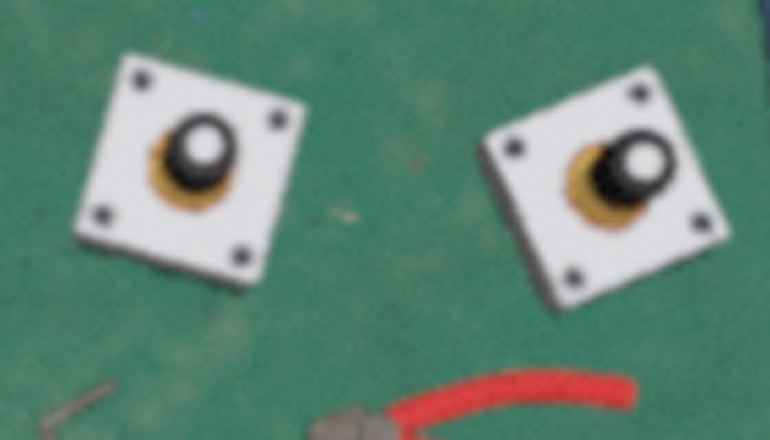

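Run:
```python
from h import *
import pickle
d=pickle.load(open("top.pkl","rb"))
f=lambda u,v:(330+u/5.5-.4,240+v/5.5-.4)
for n,cs,k in(("A",[(127,55),(305,105),(255,290),(75,237)],(205,143)),("B",[(650,65),(732,237),(560,310),(482,135)],(646,160))):
    P=np.array([pix2w(d,*f(*c),z=30) for c in cs]); print(n,P.mean(0).round(1),[np.linalg.norm(P[i]-P[i-1]).round(1) for i in range(4)],[pix2w(d,*f(*k),z=z).round(1) for z in (82,88)])
print("tray",np.mean([pix2w(d,*c,z=48) for c in [(118,238),(260,211),(275,307),(133,335)]],0))
V=np.array([pix2w(d,u,v) for u in range(466,515) for v in range(212,295)]);V=V[V[:,2]>15];print("vise",V.min(0),V.max(0))
V=np.array([pix2w(d,u,v) for u in range(398,470) for v in range(155,200)]);V=V[V[:,2]>15];print("meter",V.min(0),V.max(0))
```

```text
A [496.8 -22.2  30. ] [np.float64(72.6), np.float64(70.1), np.float64(73.4), np.float64(70.2)] [array([498.8, -22.6,  82. ]), array([497.8, -22. ,  88. ])]
B [ 481.1 -179.7   30. ] [np.float64(71.4), np.float64(72.3), np.float64(72.6), np.float64(72.1)] [array([ 482.5, -181.9,   82. ]), array([ 481.7, -180.2,   88. ])]
tray [512.29172024 324.962167    48.        ]
vise [ 337.75446497 -322.92415612   15.01825266] [ 599.85607107   88.10928256 1073.9500374 ]
meter [ 337.75446497 -263.84151333   15.00764235] [ 732.95482869   88.10928256 1073.9500374 ]
```

jog_arm:
  plan:
    - [85,[-0.5,0.37,0],[0,0,0]]
    - [85,[-0.95,0.7,0],[0,0,0]]
    - [85,[-0.95,0.7,0],[0,0,0]]

```text
clock: 0.48
position: [297.3, -476.4, 231.4]
ee_rot: [-0.193, 0.981, 0.0, 0.0]
contact_force: [-1.0, -0.4, 0.5]
gripper_width: 85.1
grasp_force: 0.0
```

jog_arm:
  plan:
    - [85,[-0.5,0.36,0],[0,0,0]]
    - [85,[-1,0.73,0],[0,0,0]]
    - [85,[-1,0.73,0],[0,0,0]]
    - [85,[-1,0.73,0],[0,0,0]]

```text
clock: 0.98
position: [361.2, -374.3, 231.2]
ee_rot: [-0.191, 0.982, 0.0, -0.0]
contact_force: [0.3, -0.1, -0.8]
gripper_width: 84.9
grasp_force: 0.0
```

jog_arm:
  plan:
    - [85,[-0.5,0.36,0],[0,0,-0.15]]
    - [85,[-1,0.73,0],[0,0,-0.3]]
    - [85,[-1,0.73,0],[0,0,-0.45]]
    - [85,[-1,0.73,0],[0,0,-0.6]]
    - [85,[-1,0.73,0],[0,0,-0.75]]
    - [85,[-1,0.73,0],[0,0,-0.75]]
    - [85,[-1,0.73,0],[0,0,-0.75]]

```text
clock: 1.85
position: [426.3, -269.7, 231.1]
ee_rot: [-0.55, 0.835, 0.0, -0.0]
contact_force: [-0.2, -0.5, 0.6]
gripper_width: 84.8
grasp_force: 0.0
```

jog_arm:
  plan:
    - [85,[-0.5,-0.08,0.2],[0,0,0]]
    - [85,[-1,-0.15,0.4],[0,0,0]]
    - [85,[-1,-0.15,0.8],[0,0,0]]
    - [85,[-1,-0.15,0.8],[0,0,0]]
    - [85,[-1,-0.15,0.8],[0,0,0]]

```text
clock: 2.48
position: [480.3, -183.4, 152.5]
ee_rot: [-0.551, 0.834, -0.001, 0.0]
contact_force: [-0.1, 0.4, 0.7]
gripper_width: 84.9
grasp_force: 0.0
```

Run:
```python
from h import *
import pickle
s=read_state(); d=get_image("wrist"); pickle.dump((s,d),open("w.pkl","wb"))
print(s["position"],s["ee_rot"],s["contact_force"]); print(np.array(d["tool_from_camera"]).round(2))
cv2.imwrite("pics/w0.png",d["img"][:,:,::-1])
```

```text
[ 480.28262816 -183.3907841   152.53338549] [-5.51411259e-01  8.34233061e-01 -8.03560530e-04  4.20328288e-04] [-0.10509903  0.39050443  0.7244813 ]
[[  -0.     -0.96   -0.27   69.58]
 [   1.     -0.      0.     -0.58]
 [  -0.     -0.27    0.96 -141.56]
 [   0.      0.      0.      1.  ]]
```

View pics/w0.png

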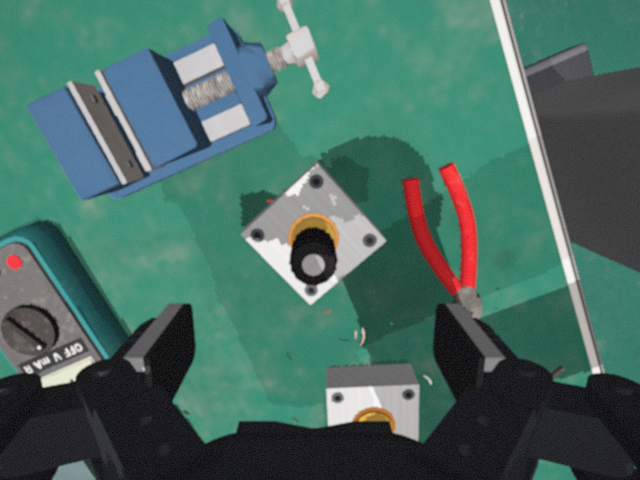

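Knob B's top is at (314,263), and the block's corners are at (319,163), (386,240), (311,305) and (242,234).

Run:
```python
from h import *
import pickle
from scipy.spatial.transform import Rotation as R
s,d=pickle.load(open("w.pkl","rb"))
M=np.eye(4);M[:3,:3]=R.from_quat(s["ee_rot"]).as_matrix();M[:3,3]=s["position"];T=M@np.array(d["tool_from_camera"])
for z in(82,85,88):print(pix2w(d,314,263,z=z,T=T))
print(pix2w(d,314,263,T=T))
P=np.array([pix2w(d,*c,z=30,T=T) for c in [(319,163),(386,240),(311,305),(242,234)]]);print(P.mean(0),P)
```

```text
[ 481.83647062 -181.11089455   82.        ]
[ 481.43324859 -182.0499416    85.        ]
[ 481.03002656 -182.98898865   88.        ]
[ 481.21220949 -182.56471041   86.64454636]
[ 481.3186816  -181.64188242   30.        ] [[ 459.21946155 -226.0884477    30.        ]
 [ 437.4370654  -160.84143775   30.        ]
 [ 503.12315071 -136.72064658   30.        ]
 [ 525.49504875 -202.91699766   30.        ]]
```

jog_arm:
  plan:
    - [60,[-0.02,0,0.3],[0,0,0]]
    - [60,[-0.02,0,0.6],[0,0,0]]
    - [60,[-0.02,0,0.85],[0,0,0]]
    - [60,[-0.02,0,1],[0,0,0]]
    - [60,[-0.02,0,1],[0,0,0]]
    - [60,[-0.02,0,1],[0,0,0]]

```text
clock: 3.28
position: [481.4, -181.0, 52.5]
ee_rot: [-0.552, 0.834, -0.001, 0.001]
contact_force: [0.2, -0.3, -0.2]
gripper_width: 59.9
grasp_force: 0.0
```

jog_arm:
  plan:
    - [50,[0,0,0.05],[0,0,0]]
    - [30,[0,0,0.05],[0,0,0]]
    - [20,[0,0,0.05],[0,0,0]]
    - [10,[0,0,0.05],[0,0,0]]
    - [10,[0,0,0.05],[0,0,0]]
    - [10,[0,0,0.05],[0,0,0]]
    - [10,[0,0,0.05],[0,0,0]]

```text
clock: 4.15
position: [481.8, -181.1, 46.9]
ee_rot: [-0.552, 0.834, -0.001, 0.001]
contact_force: [3.4, -4.0, 0.4]
gripper_width: 24.7
grasp_force: 58.8
```

jog_arm:
  plan:
    - [10,[0,0,-0.005],[0,0,0]]
    - [10,[0,0,-0.01],[0,0,0]]
    - [10,[0,0,-0.01],[0,0,0]]
    - [10,[0,0,-0.01],[0,0,0]]

```text
clock: 4.65
position: [481.8, -181.1, 47.6]
ee_rot: [-0.552, 0.834, -0.001, 0.001]
contact_force: [3.1, -4.7, -2.1]
gripper_width: 24.5
grasp_force: 58.9
```

jog_arm:
  plan:
    - [10,[0,0,-0.005],[0,0,0]]
    - [10,[0,0,-0.01],[0,0,0]]
    - [10,[0,0,-0.01],[0,0,0]]
    - [10,[0,0,-0.01],[0,0,0]]

```text
clock: 5.15
position: [481.8, -181.1, 48.6]
ee_rot: [-0.552, 0.834, -0.001, 0.001]
contact_force: [4.9, -4.6, -2.1]
gripper_width: 24.8
grasp_force: 58.9
```

jog_arm:
  plan:
    - [10,[0.002,-0.004,-0.005],[0,0,0]]
    - [10,[0.002,-0.004,-0.01],[0,0,0]]
    - [10,[0.002,-0.004,-0.01],[0,0,0]]
    - [10,[0.002,-0.004,-0.01],[0,0,0]]

```text
clock: 5.65
position: [481.8, -181.2, 49.1]
ee_rot: [-0.552, 0.834, -0.001, 0.001]
contact_force: [5.5, -2.9, -4.0]
gripper_width: 24.9
grasp_force: 59.1
```

jog_arm:
  plan:
    - [10,[0,0,-0.005],[0,0,0]]
    - [10,[0,0,-0.01],[0,0,0]]
    - [10,[0,0,-0.01],[0,0,0]]
    - [10,[0,0,-0.01],[0,0,0]]

```text
clock: 6.15
position: [481.7, -181.1, 49.5]
ee_rot: [-0.552, 0.834, -0.001, 0.001]
contact_force: [6.5, -5.0, -7.9]
gripper_width: 24.5
grasp_force: 59.3
```

jog_arm:
  plan:
    - [10,[0,0,-0.005],[0,0,0]]
    - [10,[0,0,-0.01],[0,0,0]]
    - [10,[0,0,-0.01],[0,0,0]]
    - [10,[0,0,-0.01],[0,0,0]]

```text
clock: 6.65
position: [481.7, -181.1, 50.0]
ee_rot: [-0.552, 0.834, -0.0, 0.001]
contact_force: [8.1, -4.4, -12.2]
gripper_width: 24.7
grasp_force: 59.5
```

jog_arm:
  plan:
    - [10,[0,0,-0.005],[0,0,0]]
    - [10,[0,0,-0.005],[0,0,0]]
    - [10,[0,0,-0.005],[0,0,0]]
    - [10,[0,0,-0.005],[0,0,0]]

```text
clock: 7.15
position: [481.7, -181.1, 50.3]
ee_rot: [-0.552, 0.834, -0.0, 0.001]
contact_force: [6.8, -4.9, -13.2]
gripper_width: 25.1
grasp_force: 59.6
```

jog_arm:
  plan:
    - [10,[0,0,-0.003],[0,0,0]]
    - [10,[0,0,-0.003],[0,0,0]]
    - [10,[0,0,-0.003],[0,0,0]]
    - [10,[0,0,-0.003],[0,0,0]]

```text
clock: 7.65
position: [481.6, -181.1, 50.4]
ee_rot: [-0.552, 0.834, -0.0, 0.001]
contact_force: [7.7, -5.2, -14.7]
gripper_width: 24.5
grasp_force: 59.6
```

```bash
python3 -c "
from h import *
s=read_state();print(s['position'],s['contact_force'])"
```

```text
[ 481.63529146 -181.10317712   50.4078526 ] [  7.73290027  -5.17141886 -14.72881657]
```

Pull is about 15 N, so I'll hold it for 2.5 s.

jog_arm:
  plan:
    - [10,[0,0,0],[0,0,0]]
    - [10,[0,0,0],[0,0,0]]
    - [10,[0,0,0],[0,0,0]]
    - [10,[0,0,0],[0,0,0]]
    - [10,[0,0,0],[0,0,0]]
    - [10,[0,0,0],[0,0,0]]
    - [10,[0,0,0],[0,0,0]]
    - [10,[0,0,0],[0,0,0]]
    - [10,[0,0,0],[0,0,0]]
    - [10,[0,0,0],[0,0,0]]

```text
clock: 8.9
position: [481.6, -181.1, 50.4]
ee_rot: [-0.552, 0.834, -0.0, 0.001]
contact_force: [8.8, -5.3, -14.4]
gripper_width: 24.7
grasp_force: 59.6
```

jog_arm:
  plan:
    - [10,[0,0,0],[0,0,0]]
    - [10,[0,0,0],[0,0,0]]
    - [10,[0,0,0],[0,0,0]]
    - [10,[0,0,0],[0,0,0]]
    - [10,[0,0,0],[0,0,0]]
    - [10,[0,0,0],[0,0,0]]
    - [10,[0,0,0],[0,0,0]]
    - [10,[0,0,0],[0,0,0]]
    - [10,[0,0,0],[0,0,0]]
    - [10,[0,0,0],[0,0,0]]

```text
clock: 10.15
position: [481.7, -181.1, 50.4]
ee_rot: [-0.552, 0.834, -0.0, 0.001]
contact_force: [7.6, -5.4, -14.3]
gripper_width: 24.7
grasp_force: 59.6
```

It held without creeping, so B is sound. I'll unload it, release and rise.

jog_arm:
  plan:
    - [10,[0,0,0.02],[0,0,0]]
    - [10,[0,0,0.04],[0,0,0]]
    - [10,[0,0,0.05],[0,0,0]]
    - [10,[0,0,0.05],[0,0,0]]
    - [30,[0,0,0.05],[0,0,0]]
    - [60,[0,0,0.05],[0,0,0]]
    - [80,[0,0,0.05],[0,0,0]]
    - [80,[0,0,0.05],[0,0,0]]
    - [80,[0,0,0.05],[0,0,0]]

```text
clock: 11.28
position: [480.4, -181.0, 47.0]
ee_rot: [-0.552, 0.834, 0.0, -0.0]
contact_force: [-0.4, -0.4, 0.4]
gripper_width: 80.1
grasp_force: 0.0
```

jog_arm:
  plan:
    - [85,[0,0,-0.4],[0,0,0]]
    - [85,[0,0,-0.8],[0,0,0]]
    - [85,[-0.3,0.1,-1],[0,0,0]]
    - [85,[-0.8,0.24,-1],[0,0,0]]
    - [85,[-0.8,0.24,-1],[0,0,0]]
    - [85,[-0.8,0.24,-1],[0,0,0]]

```text
clock: 12.02
position: [489.6, -97.9, 147.0]
ee_rot: [-0.552, 0.834, 0.0, -0.0]
contact_force: [-0.2, -0.3, 0.9]
gripper_width: 85.0
grasp_force: 0.0
```

jog_arm:
  plan:
    - [85,[-0.35,0.1,0],[0,0,0]]
    - [85,[-0.73,0.22,0],[0,0,0]]
    - [85,[-0.73,0.22,0],[0,0,0]]
    - [85,[-0.73,0.22,0],[0,0,0]]

```text
clock: 12.52
position: [497.8, -23.1, 146.8]
ee_rot: [-0.551, 0.834, 0.0, -0.001]
contact_force: [-0.1, -0.6, 0.3]
gripper_width: 85.2
grasp_force: 0.0
```

Run:
```python
from h import *
import pickle
s=read_state(); d=get_image("wrist"); pickle.dump((s,d),open("w2.pkl","wb"))
print(s["position"],s["ee_rot"],s["contact_force"])
c=d["img"][140:340,190:450,::-1];cv2.imwrite("pics/w1.png",cv2.resize(c,None,fx=3,fy=3))
```

```text
[497.81554897 -23.10741271 146.76757896] [-5.51421399e-01  8.34226678e-01  1.77431375e-04 -5.09257286e-04] [-0.0886601  -0.55508815  0.34908211]
```

View pics/w1.png

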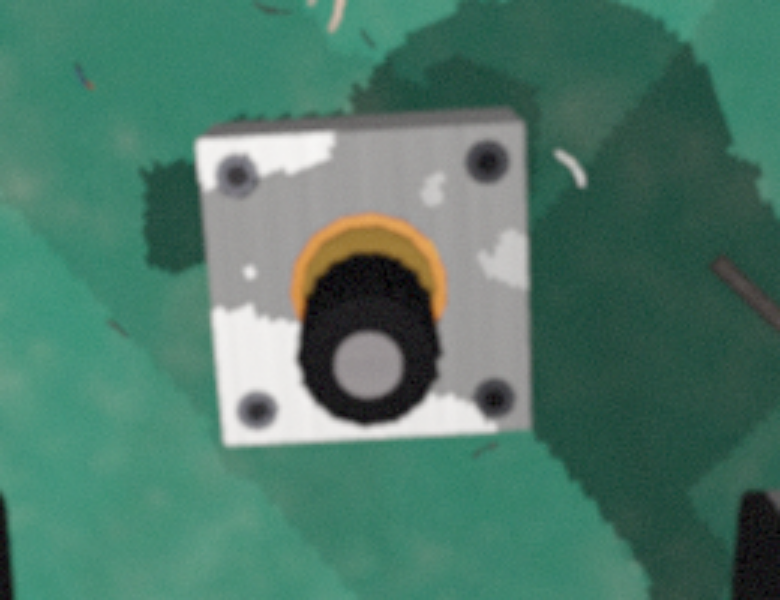

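Knob A's top is at crop (369,363). The top-face corners are at (196,140), (525,122), (532,430) and (224,446).

Run:
```python
from h import *
import pickle
from scipy.spatial.transform import Rotation as R
s,d=pickle.load(open("w2.pkl","rb"))
M=np.eye(4);M[:3,:3]=R.from_quat(s["ee_rot"]).as_matrix();M[:3,3]=s["position"];T=M@np.array(d["tool_from_camera"])
f=lambda u,v:(190+u/3-.33,140+v/3-.33)
for z in(82,88):print(pix2w(d,*f(369,363),z=z,T=T))
print(pix2w(d,*f(369,363),T=T))
P=np.array([pix2w(d,*f(*c),z=30,T=T) for c in [(196,140),(525,122),(532,430),(224,446)]]);print(P.mean(0)); p=P.mean(0)-M[:3,3]; print(M[:3,:3].T@p)
```

```text
[498.56630386 -24.08979774  82.        ]
[497.7717618  -25.92778049  88.        ]
[498.73014471 -23.71079116  80.76275256]
[498.72446671 -23.75516618  30.        ]
[  0.16340554  -1.19020519 116.76673294]
```

jog_arm:
  plan:
    - [60,[0,-0.011,0.3],[0,0,0]]
    - [60,[0,-0.011,0.6],[0,0,0]]
    - [60,[0,-0.011,0.85],[0,0,0]]
    - [60,[0,-0.011,1],[0,0,0]]
    - [60,[0,-0.011,1],[0,0,0]]
    - [40,[0,-0.011,1],[0,0,0]]
    - [10,[0,-0.011,1],[0,0,0]]
    - [10,[0,-0.011,1],[0,0,0]]
    - [10,[0,-0.011,1],[0,0,0]]
    - [10,[0,-0.011,1],[0,0,0]]

```text
clock: 13.82
position: [499.6, -22.8, 48.0]
ee_rot: [-0.552, 0.834, -0.0, 0.0]
contact_force: [-1.4, -1.3, 6.3]
gripper_width: 24.6
grasp_force: 58.8
```

jog_arm:
  plan:
    - [10,[0,0,-0.005],[0,0,0]]
    - [10,[0,0,-0.01],[0,0,0]]
    - [10,[0,0,-0.01],[0,0,0]]
    - [10,[0,0,-0.01],[0,0,0]]

```text
clock: 14.32
position: [499.3, -22.6, 48.1]
ee_rot: [-0.552, 0.834, -0.0, 0.0]
contact_force: [1.3, -0.9, 0.9]
gripper_width: 24.4
grasp_force: 58.8
```

jog_arm:
  plan:
    - [10,[0,0,-0.005],[0,0,0]]
    - [10,[0,0,-0.01],[0,0,0]]
    - [10,[0,0,-0.01],[0,0,0]]
    - [10,[0,0,-0.01],[0,0,0]]

```text
clock: 14.82
position: [499.0, -22.6, 49.0]
ee_rot: [-0.552, 0.834, 0.0, -0.0]
contact_force: [1.3, 0.3, -1.5]
gripper_width: 24.7
grasp_force: 58.9
```

jog_arm:
  plan:
    - [10,[0,0,-0.005],[0,0,0]]
    - [10,[0,0,-0.01],[0,0,0]]
    - [10,[0,0,-0.015],[0,0,0]]
    - [10,[0,0,-0.015],[0,0,0]]

```text
clock: 15.32
position: [499.0, -22.7, 50.7]
ee_rot: [-0.552, 0.834, 0.0, -0.0]
contact_force: [-0.7, 1.4, -1.0]
gripper_width: 24.6
grasp_force: 58.9
```

jog_arm:
  plan:
    - [10,[0,0,-0.005],[0,0,0]]
    - [10,[0,0,-0.01],[0,0,0]]
    - [10,[0,0,-0.015],[0,0,0]]
    - [10,[0,0,-0.015],[0,0,0]]

```text
clock: 15.82
position: [499.0, -22.7, 52.1]
ee_rot: [-0.552, 0.834, 0.0, -0.0]
contact_force: [-0.9, 0.5, -1.6]
gripper_width: 24.6
grasp_force: 58.9
```

jog_arm:
  plan:
    - [10,[0,0,-0.005],[0,0,0]]
    - [10,[0,0,-0.01],[0,0,0]]
    - [10,[0,0,-0.015],[0,0,0]]
    - [10,[0,0,-0.015],[0,0,0]]

```text
clock: 16.32
position: [499.1, -22.7, 53.7]
ee_rot: [-0.552, 0.834, 0.0, -0.0]
contact_force: [-0.4, 1.1, -1.5]
gripper_width: 24.5
grasp_force: 58.9
```

jog_arm:
  plan:
    - [10,[0,0,-0.005],[0,0,0]]
    - [10,[0,0,-0.01],[0,0,0]]
    - [10,[0,0,-0.015],[0,0,0]]
    - [10,[0,0,-0.015],[0,0,0]]

```text
clock: 16.82
position: [498.9, -22.8, 54.8]
ee_rot: [-0.552, 0.834, 0.0, -0.0]
contact_force: [0.0, 0.8, -6.5]
gripper_width: 24.3
grasp_force: 59.1
```

jog_arm:
  plan:
    - [10,[0,0,-0.005],[0,0,0]]
    - [10,[0,0,-0.01],[0,0,0]]
    - [10,[0,0,-0.01],[0,0,0]]
    - [10,[0,0,-0.01],[0,0,0]]

```text
clock: 17.32
position: [499.0, -22.8, 56.1]
ee_rot: [-0.552, 0.834, 0.0, -0.0]
contact_force: [-0.6, 0.2, -6.7]
gripper_width: 24.5
grasp_force: 59.1
```

jog_arm:
  plan:
    - [10,[0,0,-0.005],[0,0,0]]
    - [10,[0,0,-0.01],[0,0,0]]
    - [10,[0,0,-0.01],[0,0,0]]
    - [10,[0,0,-0.01],[0,0,0]]

```text
clock: 17.82
position: [499.1, -22.8, 57.2]
ee_rot: [-0.552, 0.834, -0.0, -0.0]
contact_force: [-0.8, -0.4, -5.6]
gripper_width: 24.5
grasp_force: 59.1
```

A draws out at a steady 6 N or so, so its glue has failed. I'll pull it out and carry it to the tray.

jog_arm:
  plan:
    - [10,[0,0,-0.05],[0,0,0]]
    - [10,[0,0,-0.1],[0,0,0]]
    - [10,[0,0,-0.15],[0,0,0]]
    - [10,[0,0,-0.2],[0,0,0]]
    - [10,[0,0,-0.25],[0,0,0]]
    - [10,[0,0,-0.3],[0,0,0]]
    - [10,[0,0,-0.5],[0,0,0]]
    - [10,[0,0,-0.75],[0,0,0]]
    - [10,[0,0,-0.95],[0,0,0]]
    - [10,[0,0,-0.95],[0,0,0]]

```text
clock: 19.08
position: [500.2, -22.5, 153.8]
ee_rot: [-0.552, 0.834, -0.001, 0.002]
contact_force: [0.2, 0.1, -1.1]
gripper_width: 24.3
grasp_force: 59.4
```

Run:
```python
from h import *
d=get_image("side");cv2.imwrite("pics/s1.png",cv2.resize(d["img"][150:320,260:450,::-1],None,fx=3,fy=3))
s=read_state();print(s["position"],s["contact_force"],s["gripper_width"])
```

```text
[499.24814108 -22.57236606 152.47015281] [ 0.56625921  0.65175904 -2.4164474 ] 24.66108434834366
```

View pics/s1.png

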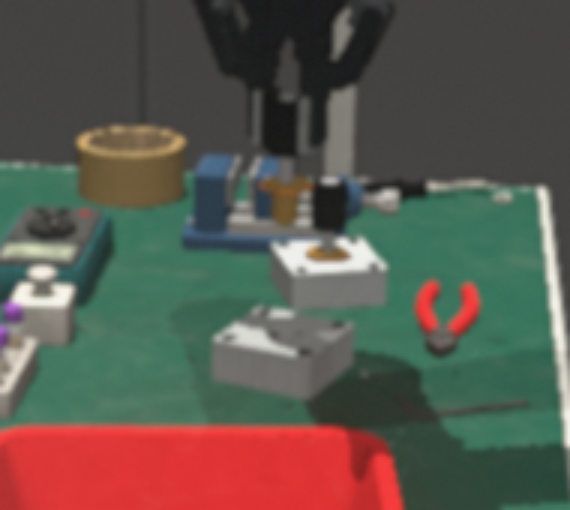

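The stud hangs in the gripper at about (287,200) in the crop. Block A is empty at (283,350), and the sound stud sits in the block behind it. Now to the tray.

jog_arm:
  plan:
    - [10,[-0.2,0.08,0],[0,0,0]]
    - [10,[-0.5,0.2,0],[0,0,0]]
    - [10,[-0.8,0.32,0],[0,0,0]]
    - [10,[-0.8,0.32,0],[0,0,0]]

```text
clock: 19.62
position: [500.5, 64.8, 150.9]
ee_rot: [-0.553, 0.833, 0.0, -0.001]
contact_force: [-0.2, -0.5, -2.0]
gripper_width: 24.7
grasp_force: 59.4
```

jog_arm:
  plan:
    - [10,[-0.3,0.12,0],[0,0,0]]
    - [10,[-0.6,0.24,0],[0,0,0]]
    - [10,[-0.8,0.32,0],[0,0,0]]
    - [10,[-0.8,0.32,0],[0,0,0]]

```text
clock: 20.12
position: [502.6, 150.2, 151.5]
ee_rot: [-0.552, 0.834, 0.0, -0.001]
contact_force: [0.6, -0.1, -0.9]
gripper_width: 24.7
grasp_force: 59.4
```

jog_arm:
  plan:
    - [10,[-0.3,0.12,0],[0,0,0]]
    - [10,[-0.6,0.24,0],[0,0,0]]
    - [10,[-0.8,0.32,0],[0,0,0]]
    - [10,[-0.8,0.32,0],[0,0,0]]

```text
clock: 20.62
position: [504.5, 236.2, 151.7]
ee_rot: [-0.552, 0.834, -0.0, -0.0]
contact_force: [0.5, 0.0, -1.1]
gripper_width: 24.8
grasp_force: 59.4
```

jog_arm:
  plan:
    - [10,[-0.3,0.12,0],[0,0,0]]
    - [10,[-0.6,0.24,0],[0,0,0]]
    - [10,[-0.75,0.28,0],[0,0,0]]
    - [10,[-0.75,0.28,0],[0,0,0]]
    - [10,[-0.75,0.28,0],[0,0,0]]

```text
clock: 21.25
position: [507.9, 314.4, 151.9]
ee_rot: [-0.551, 0.834, -0.0, -0.001]
contact_force: [0.6, 0.1, -0.4]
gripper_width: 24.5
grasp_force: 59.4
```

jog_arm:
  plan:
    - [10,[0,0,0.3],[0,0,0]]
    - [10,[0,0,0.6],[0,0,0]]
    - [10,[0,0,0.8],[0,0,0]]
    - [10,[0,0,0.87],[0,0,0]]
    - [10,[0,0,0.9],[0,0,0]]
    - [10,[0,0,0.9],[0,0,0]]

```text
clock: 22.0
position: [508.6, 315.8, 62.9]
ee_rot: [-0.552, 0.834, 0.0, 0.001]
contact_force: [0.1, 0.7, -0.6]
gripper_width: 24.6
grasp_force: 59.4
```

jog_arm:
  plan:
    - [10,[0,0,0.02],[0,0,0]]
    - [10,[0,0,0.04],[0,0,0]]
    - [10,[0,0,0.06],[0,0,0]]
    - [10,[0,0,0.06],[0,0,0]]
    - [10,[0,0,0.06],[0,0,0]]

```text
clock: 22.62
position: [508.2, 315.7, 56.1]
ee_rot: [-0.552, 0.834, -0.0, -0.0]
contact_force: [0.2, 0.2, -1.3]
gripper_width: 24.4
grasp_force: 59.4
```

jog_arm:
  plan:
    - [10,[0,0,0.02],[0,0,0]]
    - [10,[0,0,0.03],[0,0,0]]
    - [10,[0,0,0.04],[0,0,0]]
    - [10,[0,0,0.04],[0,0,0]]
    - [10,[0,0,0.04],[0,0,0]]

```text
clock: 23.25
position: [508.2, 315.8, 52.1]
ee_rot: [-0.552, 0.834, -0.0, 0.0]
contact_force: [1.4, -0.3, -1.2]
gripper_width: 24.5
grasp_force: 59.4
```

jog_arm:
  plan:
    - [10,[0,0,0.02],[0,0,0]]
    - [10,[0,0,0.03],[0,0,0]]
    - [10,[0,0,0.04],[0,0,0]]
    - [10,[0,0,0.04],[0,0,0]]
    - [10,[0,0,0.04],[0,0,0]]

```text
clock: 23.88
position: [508.3, 315.9, 48.2]
ee_rot: [-0.552, 0.834, 0.0, 0.0]
contact_force: [0.8, 0.7, 0.3]
gripper_width: 25.1
grasp_force: 59.4
```

Force has turned positive, so it is touching the floor. I'll release and rise.

jog_arm:
  plan:
    - [25,[0,0,0],[0,0,0]]
    - [30,[0,0,0],[0,0,0]]
    - [50,[0,0,0],[0,0,0]]
    - [70,[0,0,0],[0,0,0]]
    - [80,[0,0,0],[0,0,0]]
    - [80,[0,0,0],[0,0,0]]
    - [80,[0,0,0],[0,0,0]]

```text
clock: 24.75
position: [508.1, 315.7, 48.1]
ee_rot: [-0.552, 0.834, 0.0, 0.0]
contact_force: [-0.2, 0.1, -0.1]
gripper_width: 79.9
grasp_force: 0.0
```

jog_arm:
  plan:
    - [80,[0,0,-0.2],[0,0,0]]
    - [80,[0,0,-0.5],[0,0,0]]
    - [80,[0,0,-0.9],[0,0,0]]
    - [80,[0,0,-1],[0,0,0]]
    - [80,[0,0,-1],[0,0,0]]
    - [80,[0,0,-1],[0,0,0]]

```text
clock: 25.5
position: [507.4, 315.1, 146.5]
ee_rot: [-0.552, 0.834, -0.0, -0.001]
contact_force: [-0.1, -0.5, 0.1]
gripper_width: 80.1
grasp_force: 0.0
```

Run:
```python
from h import *
s=read_state();d=get_image("wrist");e=get_image("top")
cv2.imwrite("pics/f.png",np.hstack([cv2.resize(d["img"],(400,300)),cv2.resize(e["img"],(400,300))])[:,:,::-1]); print(s["contact_force"])
```

```text
[-0.10992725 -0.50892865  0.08853468]
```

View pics/f.png

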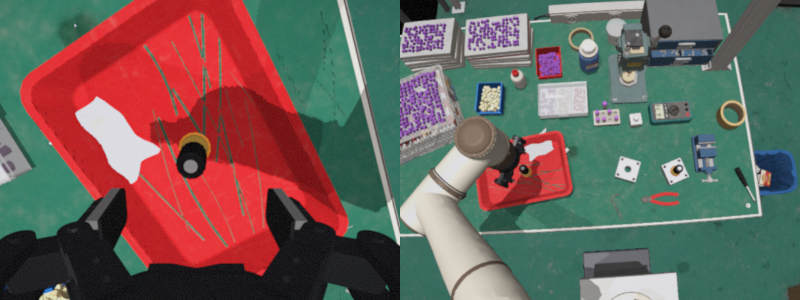

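The failed stud stands upright in the tray, at (190,160) in the wrist half of the picture. The sound one is still in its block, and nothing else has moved.

```bash
python3 -c "
from bench import *
print(job_done())"
```

```text
the job is handed in; nothing more can be done
None
```

Both studs are proof-tested and the job is handed in (verdict not shown): the one by the vise held 14–15 N for 2.5 s and stays in its block, the other drew out at about 6 N and stands in the red tray, and the gripper touches nothing.

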